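# Set the red torque driver's clutch sleeve to 3

### The arm

A 6-joint arm with a two-finger parallel gripper is mounted at the origin on the work surface. World frame = base frame: x ahead of the robot, y to its left, z up, the work surface at z = 0. Lengths are in m, angles in rad, forces in N, time in s.
With the tool pointing down it reaches from about 0.375 to 0.9 m from the base axis. Payload 3.1 kg.
Tool frame: the origin (TCP) lies midway between the tips of the shut fingers; the grasp point (between the pads) lies 19 mm behind it (robot.grip_point_offset is the distance from the TCP to the grasp point, in m); z points along the fingers, x is the direction in which the jaws open and shut, and the axes are right-handed (so a half turn about z gives the same grasp; the last joint's range is limited). The gripper opens to 87 mm and grips with 3 to 60 N. Pads are 19 mm wide; open, the fingers measure 117 mm over their backs; the gripper's body (75 mm by 190 mm) begins 51 mm behind the grasp point.
Start: joints at [-1.298, 0.527, 1.433, -0, 1.181, -0.178], TCP at [0.272, -0.563, 0.223] pointing down, gripper open.
Joint ranges: [-3.08, 3.08], [-0.75, 2.2], [0.22, 2.44], [-1.43, 4.57], [0, 2.65], [-2.85, 2.85]. Speed limits (rad/s): [2.79, 2.79, 3.14, 3.14, 3.14, 3.14].

### API

Orientations are given as a unit quaternion [x, y, z, w].
In Python, from plant import robot gives the robot as it stands.
- The arm moves only by the tool drive_tool, never from a script. Its argument "plan" is a list of rows, each a list of 4 numbers: the shift along the tool's x, y, z in m, then the turn about the tool's z in rad. A call has 1 to 8 rows; each row shifts and turns the pose as measured when the row begins, along the tool's axes as they then stand; what a row does not reach is not made up. A row lasts 1/10 s, in which the tool goes at most 50 mm and 8.59 degrees, less where a joint would pass 70% of its speed; a pose out of reach is approached as far as the arm can. A call is refused whole if a number of a shift passes 0.05 or a number of a turn 0.15, either way. A call with a gripper value outside its range is refused whole. "claw" is the opening, from -1 (shut) to 1 (fully open), set as the call begins (left out, the last holds). The fingers move at their own pace and stop on an object; "newtons" is the grip in N (left out, the last holds). Time passes only in rows, so rows that do not move let the fingers close. It gives the time, the measured TCP pose, the force and the opening at its end, in the units of the state.
- robot.get_obs(): the state, without advancing time (a new reading comes with each control period).
- robot.get_image(name): name is "scene" or "top" or "wrist"; returns (picture, depth): 400x640x3 uint8, red, green, blue; 400x640 float32, m along the optical axis (not along the pixel's ray), 0 where there is no reading.
- robot.camera_info(name): a dict with "mtx" (3x3 intrinsics, pixels), "world_from_camera" (4x4, takes a point from camera to world coordinates). Camera axes: x right, y down, z forward; pixel columns grow to the right and rows downward; lengths in m; the calibration is good to about 2 mm. A picture is of the moment at which its call begins: read the wrist's pose just before it. camera_info takes no time and is no camera call; for the wrist camera it gives the pose at the moment of the call.
- robot.sign_off(): hands the job in, once; it reports no verdict.
The state is a dict: "t": time; "qpos": joint angles; "qd": joint speeds; "joint_efforts": joint torques, N m; "tcp_pos": TCP position; "orientation": TCP orientation; "contact_force": force on the tool from outside, world axes, zero at the start; "ft_torque": the same for the moment, N m; "width": opening from 0.0 (shut) to 1.0 (fully open).
Only numpy, scipy, OpenCV 4.12 (cv2) and the standard library are available. Lean on these libraries where they do the work, as an engineer would, in place of code of your own. Each camera call takes 0.05 s, during which the arm holds its last target. There are 200 camera calls.

### The job

Turn the clutch sleeve of the red-banded torque driver until its pointer clicks in at 3 on its scale, then let go. Leave the blue-banded driver's setting as you find it, and do not push the carton, the tin or the tape about.

Things in the scene. Friction and masses are not known exactly. Their poses are not given: they have to be found in the camera images.
- red_stand: Fixed stand with the red-banded torque driver upright, nose up; place and yaw vary. Dark base 130 x 130 x 16 mm (origin: centre of its underside, on the bench; z up), driver body and two posts, then a grey drum 128 mm in diameter. The drum's flat white top, 150 mm above the origin, is the scale: numbers 1 to 9, 0.42 rad apart, growing clockwise seen from above; 5 lies in the stand's +x direction.
- red_sleeve (a joint): Turn (rad) of the red-banded sleeve about the vertical axis of red_stand: 0 with the pointer at 1, plus 0.42 per number, clockwise seen from above, 0.84 at 3, 3.36 at 9; stops just beyond 1 and 9. A ball detent at every number, about 0.1 N m to pass; when let go it pulls itself into the nearest number and stays there.
- red_top (a point): Centre of the sleeve's top face, 199 mm above the bench, on the axis. The sleeve is a dark ribbed upright cylinder 49 mm in diameter, 2 to 49 mm above the scale face, red band round its top; grip it across its diameter from above, in any direction. A metal nose, 26 tapering to 15 mm in diameter, stands 17 mm above the top face. Beside the sleeve only the pointer rises above the scale face.
- red_pointer (a point): Tip of the sleeve's red pointer: a bar 6 mm wide that sticks out at the foot of the sleeve to 38 mm from its axis, 1.5 to 5.5 mm above the scale face. It turns with the sleeve and points at the number set.
- red_three (a point): The number 3 on the red-banded driver's scale: centre of the numeral, on the scale face, 51.5 mm from the axis. All numerals are black, 13 mm high, tops outwards, on this circle; 1 lies 1.68 rad anticlockwise of 5 seen from above, 9 as far clockwise.
- blue_stand: The twin stand with the blue-banded driver, same sizes and scale. To be left alone.
- blue_pointer (a point): Tip of the blue pointer, on the blue-banded driver's sleeve, 38 mm from the sleeve's axis. To be left where it is.
- carton: Loose cardboard carton 110 x 80 x 60 mm high; origin centre of underside. Bystander.
- tin: Loose green and steel tin, 66 mm in diameter, 90 mm high; origin centre of underside. Bystander.
- tape: Loose yellow roll of tape lying flat, 100 mm in diameter, 45 mm high; origin centre of underside. Bystander.

How it is judged:
At the end, for the whole second after the job is handed in: The red-banded sleeve rests in its detent at 3 (within 0.12 rad of 0.84 rad, still), the blue pointer is within 8 mm of where it began, and carton, tin and tape are each within 30 mm of where they stood (value of joint red_sleeve between 0.72 and 0.96 rad and velocity of joint red_sleeve between -0.05 and 0.05 rad/s and distance of blue_pointer from where it was at the start of the episode below 0.008 m and distance of each of carton, tin, tape from where it was at the start of the episode below 0.03 m); the robot touches nothing.
It fails at once if the blue-banded driver's sleeve is turned to another number (distance of blue_pointer from where it was at the start of the episode above 0.012 m).
It fails at once if the carton, the tin or the tape is pushed about (more than 40 mm) (distance of any of carton, tin, tape from where it was at the start of the episode above 0.04 m).
It also fails if it takes over 42 s, if anything falls off the work surface, if the arm or the gripper's body presses on something with over 40 N, if the wrist force passes 120 N, or if a joint passes its speed limit or range.

## Working session

There is one attempt and no reset: what is moved stays moved. The work goes in short steps, Python scripts to look and compute and a tool call to move; the robot and the scene stay as the last step left them, time stands still between calls to the robot, and variables do not carry over. Pictures are saved under pics/ and viewed, about 8 in all and at most 12, crops included, and the job is handed in when it is done.

Besides the shell and the picture viewer there is one more tool, called after "Call:" as name([rows], argument=value, ...), one row to a line, values as JSON. drive_tool: Moves the arm, as the interface text tells. Its arguments: {"type":"object","properties":{"plan":{"type":"array"},"claw":{"type":"number"},"newtons":{"type":"number"}},"required":["plan"]}

```bash
mkdir -p pics; ls
python3 - <<'E'
from plant import robot
import cv2,numpy as np
o=robot.get_obs();print(o)
for n in("top","scene"):
    im,d=robot.get_image(n);c=robot.camera_info(n)
    np.savez(f"pics/{n}0.npz",im=im,d=d,K=c["mtx"],T=c["world_from_camera"])
    cv2.imwrite(f"pics/{n}0.png",im[:,:,::-1]);print(n,c["mtx"],c["world_from_camera"])
E
```

```text
pics
{'t': 0.0, 'qpos': array([-1.29848384e+00,  5.28490860e-01,  1.43392292e+00, -5.78488274e-05,
        1.18141063e+00, -1.78483093e-01]), 'qd': array([ 9.62642681e-04,  2.19368460e-07,  1.10964292e-03,  1.63850694e-03,
       -2.05888543e-04, -7.02167592e-04]), 'joint_efforts': array([ 8.31208072e-04, -4.40035343e+01, -1.76589471e+01,  6.34415634e-02,
        5.84493263e-02, -1.64460089e-04]), 'tcp_pos': array([ 0.2721162 , -0.56181514,  0.22154993]), 'orientation': array([ 8.47260234e-01, -5.31176854e-01, -8.43188554e-04, -7.31395628e-04]), 'contact_force': array([0.64506924, 0.36764657, 0.24928765]), 'ft_torque': array([ 0.03230289, -0.06832163, -0.00214207]), 'width': 0.9978271425626657}
top [[449.474602     0.         317.72385668]
 [  0.         449.474602   202.28392364]
 [  0.           0.           1.        ]] [[-0.02594389 -0.99468062  0.09968643  0.48670125]
 [-0.99961799  0.02676387  0.00689683  0.00819608]
 [-0.00952813 -0.09946942 -0.994995    1.56842286]
 [ 0.          0.          0.          1.        ]]
scene [[381.84599539   0.         315.09194839]
 [  0.         381.84599539 196.19698921]
 [  0.           0.           1.        ]] [[ 0.30342865  0.74477528 -0.59434068  1.34763648]
 [ 0.95272724 -0.24731665  0.17648028 -0.19568373]
 [-0.0155522  -0.61979372 -0.78461065  1.06052069]
 [ 0.          0.          0.          1.        ]]
```

View pics/top0.png

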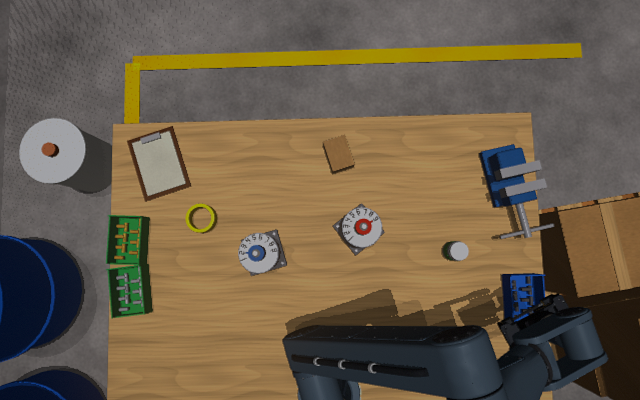

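The top view shows the red driver at about (361,228), the blue at (259,253), the tape at (200,218), the carton at (338,153) and the tin at (456,251). Next I'll enlarge the red scale and fit the drum.

```bash
cat > h.py <<'E'
import numpy as np,cv2
def cloud(d,K,T):
    v,u=np.indices(d.shape); p=np.stack([(u-K[0,2])/K[0,0]*d,(v-K[1,2])/K[1,1]*d,d],-1)
    return p@T[:3,:3].T+T[:3,3]
def proj(P,K,T):
    c=np.linalg.inv(T); q=np.atleast_2d(P)@c[:3,:3].T+c[:3,3]; q=q@K.T; return q[:,:2]/q[:,2:]
E
python3 - <<'E'
from h import *
z=np.load("pics/top0.npz");im,d,K,T=[z[k] for k in("im","d","K","T")]
P=cloud(d,K,T)
for n,(u,v) in dict(red=(361,228),blue=(259,253)).items():
    m=np.zeros(d.shape,bool);m[v-40:v+40,u-40:u+40]=1
    s=m&(abs(P[...,2]-.150)<.012)
    q=P[s][:,:2].astype(np.float32);c,r=cv2.minEnclosingCircle(q)
    s2=m&(abs(P[...,2]-.199)<.012); q2=P[s2][:,:2]
    hsv=cv2.cvtColor(im,cv2.COLOR_RGB2HSV).astype(int)
    print(n,c,r,np.median(P[s][:,2]),"top",q2.mean(0),cv2.minEnclosingCircle(q2.astype(np.float32)),np.median(P[s2][:,2]),s.sum(),s2.sum())
cr=cv2.resize(im[190:275,225:400],None,fx=4.5,fy=4.5,interpolation=cv2.INTER_CUBIC)
cv2.imwrite("pics/top_crop.png",cr[:,:,::-1])
for n,(u,v) in dict(tape=(200,218),carton=(338,153),tin=(456,251)).items():print(n,P[v,u])
E
```

```text
red (0.5470422506332397, -0.11738269776105881) 0.06409955769777298 0.14998926414630986 top [ 0.54633803 -0.11729446] ((0.5465044379234314, -0.1177835538983345), 0.024997098371386528) 0.19971774779953366 1067 188
blue (0.47389739751815796, 0.21032939851284027) 0.06432109326124191 0.1497304010374405 top [0.47453404 0.20970771] ((0.4743533134460449, 0.21076920628547668), 0.02506420575082302) 0.1997609913228814 1065 194
tape [ 0.60021536  0.43508384 -0.00834472]
carton [ 0.8056223  -0.05499689  0.05583705]
tin [ 0.46304888 -0.4291099   0.0868052 ]
```

View pics/top_crop.png

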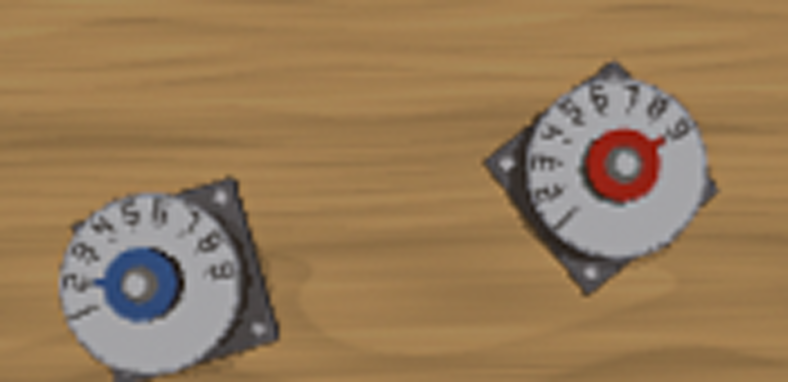

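Red is set at 9 and blue at 2. Red's axis is at about (0.5465, -0.1175). The sleeve must turn 2.52 rad anticlockwise, which is negative about tool z. I'll start with q6 near +1.3.

Call:
drive_tool([
  [0, 0, -0.04, 0.1],
  [-0.02, -0.035, 0, 0.1],
  [-0.025, -0.035, 0, 0],
  [-0.025, -0.038, 0, 0],
  [-0.025, -0.038, 0, 0],
  [-0.025, -0.038, 0, 0],
  [-0.025, -0.038, 0, 0],
], claw=1)

```text
t: 0.8
tcp_pos: [0.451, -0.3639, 0.2597]
orientation: [0.783, -0.622, -0.003, -0.001]
contact_force: [0.8, -0.4, -0.2]
width: 1.0
```

```bash
cat >> h.py <<'E'
def togo(o,target,yaw=None):
    from scipy.spatial.transform import Rotation as R
    r=R.from_quat(o["orientation"]).as_matrix()
    print("t",o["t"],"q1,q6",o["qpos"][[0,5]].round(3),"tcp",o["tcp_pos"].round(4),"tool shift",(r.T@(np.array(target)-o["tcp_pos"])).round(4),"yaw",np.arctan2(r[1,0],r[0,0]).round(3),"tilt",r[:,2].round(3),"F",o["contact_force"].round(1),o["ft_torque"].round(2),"w",round(o["width"],3))
E
python3 - <<'E'
from h import *
from plant import robot
togo(robot.get_obs(),(.5465,-.1175,.26))
E
```

```text
t 0.8 q1,q6 [-0.872  0.469] tcp [ 0.451  -0.3639  0.2597] tool shift [-0.2182 -0.149   0.0007] yaw -1.342 tilt [-0.003  0.005 -1.   ] F [ 0.8 -0.4 -0.2] [-0.   -0.04 -0.03] w 1.0
```

Call:
drive_tool([
  [-0.036, -0.025, 0, 0],
  [-0.036, -0.025, 0, 0],
  [-0.036, -0.025, 0, 0],
  [-0.036, -0.025, 0, 0],
  [-0.036, -0.025, 0, 0],
  [-0.03, -0.02, 0, 0],
  [0, 0, 0, 0.1],
  [0, 0, 0, 0],
])

```text
t: 1.6
tcp_pos: [0.5487, -0.1093, 0.2573]
orientation: [0.753, -0.658, -0.006, -0.001]
contact_force: [0.1, -0.2, 0.1]
width: 0.999
```

Run:
```python
from h import *
from plant import robot
togo(robot.get_obs(),(.5465,-.1175,.26))
T=robot.camera_info("wrist")["world_from_camera"];im,d=robot.get_image("wrist");K=robot.camera_info("wrist")["mtx"]
P=cloud(d,K,T); near=np.hypot(P[...,0]-.5465,P[...,1]+.1175)<.09
for z,b in((.15,.004),(.199,.005)):
    s=near&(d>0)&(abs(P[...,2]-z)<b)
    if s.sum()>20:
        q=P[s];print(z,s.sum(),cv2.minEnclosingCircle(q[:,:2].astype(np.float32)),np.median(q[:,2]))
cv2.imwrite("pics/w1.png",im[:,:,::-1])
```

```text
t 1.6 q1,q6 [-0.4    1.033] tcp [ 0.5487 -0.1093  0.2573] tool shift [ 0.0078  0.0033 -0.0027] yaw -1.435 tilt [-0.007  0.009 -1.   ] F [ 0.1 -0.2  0.1] [-0.01 -0.04  0.04] w 0.999
0.15 9337 ((0.5476964712142944, -0.1184278056025505), 0.06407683342695236) 0.1497153987102745
0.199 2275 ((0.5477640628814697, -0.11856957525014877), 0.025136277079582214) 0.19924903566228244
```

View pics/w1.png

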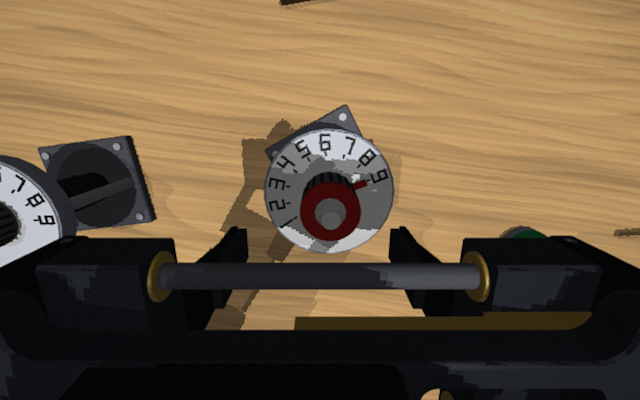

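The wrist view shows the sleeve at (330,212) with its pointer at 9, and the fitted axis is (0.5477, -0.1185), about 1.5 mm from the overhead fit. I'll centre on it and descend.

Call:
drive_tool([
  [0.0085, 0.0026, 0, 0.1],
  [0, 0, 0.02, 0],
  [0, 0, 0.03, 0],
  [0, 0, 0.02, 0],
  [0, 0, 0, 0],
])

```text
t: 2.15
tcp_pos: [0.5462, -0.122, 0.1857]
orientation: [0.72, -0.694, -0.005, -0.001]
contact_force: [0.2, 0.5, 0.0]
width: 1.001
```

Run:
```python
from h import *
from plant import robot
togo(robot.get_obs(),(.5474,-.1182,.163))
```

```text
t 2.15 q1,q6 [-0.423  1.108] tcp [ 0.5462 -0.122   0.1857] tool shift [-0.0035 -0.0014  0.0227] yaw -1.534 tilt [-0.005  0.009 -1.   ] F [0.2 0.5 0. ] [ 0.13  0.03 -0.  ] w 1.001
```

Call:
drive_tool([
  [-0.0035, -0.0014, 0.01, 0],
  [0, 0, 0.012, 0],
  [0, 0, 0, 0],
])

```text
t: 2.45
tcp_pos: [0.5481, -0.12, 0.1636]
orientation: [0.72, -0.694, -0.004, -0.002]
contact_force: [0.1, -0.4, -0.2]
width: 1.001
```

Run:
```python
from h import *
from plant import robot
togo(robot.get_obs(),(.5474,-.1182,.163))
```

```text
t 2.45 q1,q6 [-0.418  1.113] tcp [ 0.5481 -0.12    0.1636] tool shift [-0.0018  0.0006  0.0006] yaw -1.535 tilt [-0.003  0.008 -1.   ] F [ 0.1 -0.4 -0.2] [0.05 0.06 0.01] w 1.001
```

Call:
drive_tool([
  [-0.001, 0, 0, 0],
  [0, 0, 0, 0],
  [0, 0, 0, 0],
  [0, 0, 0, 0],
  [0, 0, 0, 0],
  [0, 0, 0, 0],
], claw=-1, newtons=20)

```text
t: 3.05
tcp_pos: [0.5496, -0.1185, 0.1658]
orientation: [0.72, -0.694, -0.002, -0.003]
contact_force: [-0.6, 0.8, -2.0]
width: 0.559
```

Run:
```python
from h import *
from plant import robot
togo(robot.get_obs(),(.5474,-.1182,.163))
```

```text
t 3.05 q1,q6 [-0.415  1.114] tcp [ 0.5496 -0.1185  0.1658] tool shift [-0.0003  0.0022  0.0028] yaw -1.535 tilt [ 0.002  0.008 -1.   ] F [-0.6  0.8 -2. ] [ 0.08  0.06 -0.03] w 0.559
```

Gripped: 0.559 of 87 mm is 48.6 mm. I'll turn in steps and check the pose and forces.

Call:
drive_tool([
  [0, 0.001, 0.001, -0.1],
  [0, 0, 0, -0.14],
  [0, 0, 0, -0.14],
  [0, 0, 0, -0.14],
  [0, 0, 0, -0.14],
])

```text
t: 3.55
tcp_pos: [0.5517, -0.1155, 0.1654]
orientation: [0.907, -0.42, 0.001, -0.01]
contact_force: [0.7, 1.6, -1.0]
width: 0.558
```

Run:
```python
from h import *
from plant import robot
togo(robot.get_obs(),(.5477,-.1184,.163))
```

```text
t 3.55 q1,q6 [-0.415  0.439] tcp [ 0.5517 -0.1155  0.1654] tool shift [-0.0004  0.005   0.0023] yaw -0.867 tilt [ 0.01   0.016 -1.   ] F [ 0.7  1.6 -1. ] [ 0.34 -0.08 -0.73] w 0.558
```

Call:
drive_tool([
  [0, 0.003, 0, 0],
  [0, 0.002, 0, 0],
  [0, 0.001, 0.001, -0.1],
  [0, 0.001, 0, -0.1],
  [0, 0.001, 0, -0.1],
  [0, 0.001, 0, -0.1],
])

```text
t: 4.15
tcp_pos: [0.5484, -0.1183, 0.1648]
orientation: [0.972, -0.236, 0.007, -0.014]
contact_force: [-1.7, -3.0, -0.7]
width: 0.558
```

Run:
```python
from h import *
from plant import robot
togo(robot.get_obs(),(.5477,-.1184,.163))
```

```text
t 4.15 q1,q6 [-0.428  0.027] tcp [ 0.5484 -0.1183  0.1648] tool shift [-0.0006  0.0005  0.0018] yaw -0.476 tilt [ 0.019  0.024 -1.   ] F [-1.7 -3.  -0.7] [-0.33 -0.01 -0.64] w 0.558
```

Moment of -0.64 N m looks high; checking for slip.

Run:
```python
from h import *
from plant import robot
im,d=robot.get_image("wrist")
a=cv2.resize(im[60:330,160:480],None,fx=1.6,fy=1.6)
im,d=robot.get_image("top");b=cv2.resize(im[170:290,290:430],None,fx=2.0,fy=2.0,interpolation=2)
c=np.zeros((a.shape[0]*1,a.shape[1]+b.shape[1],3),np.uint8);c[:a.shape[0],:a.shape[1]]=a;c[:b.shape[0],a.shape[1]:]=b
cv2.imwrite("pics/w2.png",c[:,:,::-1]);togo(robot.get_obs(),(.5477,-.1184,.163))
```

```text
t 4.25 q1,q6 [-0.429  0.029] tcp [ 0.5484 -0.1184  0.1648] tool shift [-0.0006  0.0004  0.0018] yaw -0.479 tilt [ 0.019  0.024 -1.   ] F [-0.6 -1.7 -1.3] [-0.4   0.17 -0.35] w 0.56
```

View pics/w2.png

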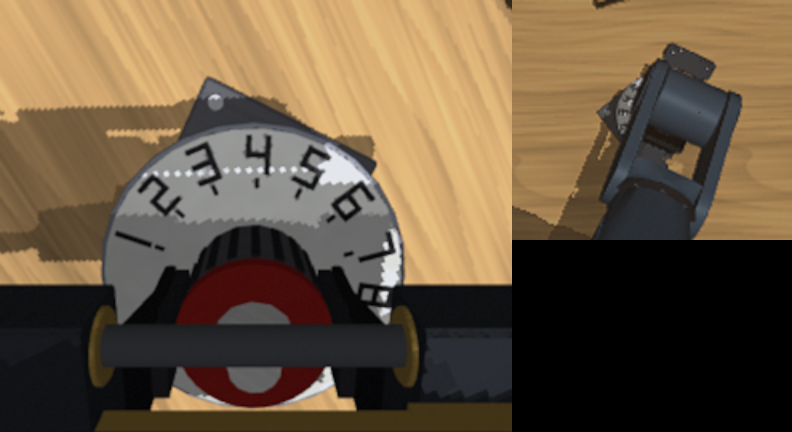

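The pointer is not visible here; it may be behind the right finger. I'll check from the scene camera.

Run:
```python
from h import *
from plant import robot
c=robot.camera_info("scene");K,T=c["mtx"],c["world_from_camera"]
u,v=proj([.547,-.118,.17],K,T)[0].astype(int);print(u,v)
im,d=robot.get_image("scene")
a=cv2.resize(im[v-40:v+40,u-50:u+50],None,fx=5,fy=5,interpolation=cv2.INTER_CUBIC)
cv2.imwrite("pics/s2.png",a[:,:,::-1])
# pointer dir at start
z=np.load("pics/top0.npz");i0=z["im"];h=cv2.cvtColor(i0,cv2.COLOR_RGB2HSV)
P=cloud(z["d"],z["K"],z["T"])
r=((h[...,0]<8)|(h[...,0]>172))&(h[...,1]>150)&(abs(P[...,2]-.153)<.008)
q=P[r][:,:2]-[.5468,-.1176];print(len(q),np.hypot(*q.T).round(3),np.arctan2(q[:,1],q[:,0]).round(2))
```

```text
265 175
3 [0.033 0.035 0.031] [-0.99 -1.04 -1.07]
```

View pics/s2.png

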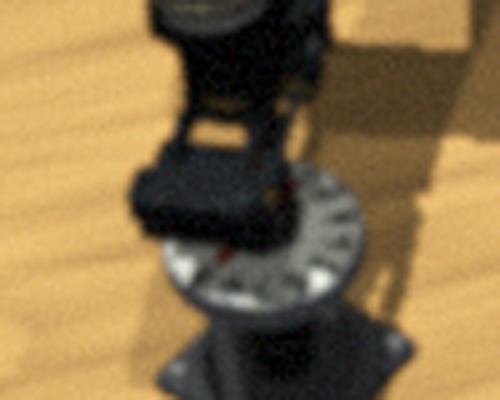

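A red bar shows at crop (225,255), i.e. at scene pixel (260,186). I'll convert that to a scale angle.

```bash
cat >> h.py <<'E'
def pointer(robot):
    c=robot.camera_info("scene");K,T=c["mtx"],c["world_from_camera"];im,d=robot.get_image("scene")
    h=cv2.cvtColor(im,cv2.COLOR_RGB2HSV);v,u=np.indices(d.shape)
    r=np.stack([(u-K[0,2])/K[0,0],(v-K[1,2])/K[1,1],np.ones(d.shape)],-1)@T[:3,:3].T
    p=T[:3,3]+r*((.1535-T[2,3])/r[...,2])[...,None]
    q=p[...,:2]-[.5472,-.118];R=np.hypot(q[...,0],q[...,1])
    m=((h[...,0]<10)|(h[...,0]>170))&(h[...,1]>90)&(h[...,2]>40)&(R<.045)
    q=q[m];a=np.arctan2(q[:,1],q[:,0])
    for x in zip(np.hypot(*q.T).round(3),a.round(2),(9-(a+1.03)/.42).round(1)):print(*x)
E
python3 - <<'E'
from h import *
from plant import robot
pointer(robot)
E
```

```text
0.037 2.25 1.2
0.028 -1.12 9.2
0.03 -1.01 9.0
0.028 -0.93 8.8
0.035 -1.0 8.9
0.033 -0.92 8.7
0.032 -0.84 8.6
```

The pointer is still at about 8.8–9, so the 20 N grip slipped. I'll open, turn back, recentre and grip harder.

Call:
drive_tool([
  [0, 0, 0, 0],
  [0, 0, 0, 0],
  [0, 0, 0, 0],
  [0, 0, 0, 0.14],
  [0, 0, 0, 0.14],
  [0, 0, 0, 0.14],
  [0, 0, 0, 0.14],
  [0, 0, 0, 0.14],
], claw=1)

```text
t: 5.15
tcp_pos: [0.5502, -0.116, 0.1656]
orientation: [0.823, -0.568, 0.002, -0.017]
contact_force: [-0.5, 0.2, -0.6]
width: 1.0
```

Call:
drive_tool([
  [0, 0, 0, 0.14],
  [0, 0, 0, 0.14],
  [0, 0, 0, 0.14],
  [0, 0, 0, 0],
])

```text
t: 5.55
tcp_pos: [0.5511, -0.1146, 0.166]
orientation: [-0.68, 0.733, 0.001, 0.018]
contact_force: [0.1, -0.7, -0.9]
width: 0.999
```

Run:
```python
from h import *
from plant import robot
togo(robot.get_obs(),(.5477,-.1184,.163));pointer(robot)
```

```text
t 5.55 q1,q6 [-0.422  1.2  ] tcp [ 0.5511 -0.1146  0.166 ] tool shift [0.0041 0.0032 0.0028] yaw -1.645 tilt [ 0.024  0.026 -0.999] F [ 0.1 -0.7 -0.9] [ 0.03  0.04 -0.  ] w 0.999
0.045 2.61 0.3
0.04 2.58 0.4
0.041 2.51 0.6
0.042 2.43 0.8
0.043 -2.84 13.3
0.041 -2.9 13.4
0.036 2.63 0.3
0.036 2.54 0.5
0.037 2.46 0.7
0.039 2.38 0.9
0.04 2.31 1.0
0.042 -2.72 13.0
0.04 -2.78 13.2
0.038 -2.85 13.3
0.036 -2.92 13.5
0.032 2.59 0.4
0.032 2.5 0.6
0.034 2.41 0.8
0.035 2.32 1.0
0.037 2.25 1.2
0.038 -2.65 12.9
0.036 -2.72 13.0
0.034 -2.79 13.2
0.032 -2.86 13.4
0.03 -2.95 13.6
0.029 -3.05 13.8
0.027 2.66 0.2
0.027 2.55 0.5
0.029 2.44 0.7
0.03 2.34 1.0
0.031 2.25 1.2
0.033 2.17 1.4
0.033 -2.64 12.8
0.03 -2.71 13.0
0.028 -2.79 13.2
0.027 -2.89 13.4
0.025 -2.99 13.7
0.024 -3.11 14.0
0.023 3.04 -0.7
0.022 2.9 -0.4
0.022 2.75 -0.0
0.023 2.61 0.3
0.024 2.48 0.6
0.025 2.36 0.9
0.026 2.25 1.2
0.028 2.15 1.4
0.03 -2.54 12.6
0.027 -2.61 12.8
0.025 -2.7 13.0
0.023 -2.8 13.2
0.021 -2.92 13.5
0.02 -3.06 13.8
0.019 3.07 -0.8
0.018 2.89 -0.3
0.018 2.72 0.1
0.019 2.55 0.5
0.02 2.39 0.9
0.021 2.25 1.2
0.022 -2.58 12.7
0.019 -2.68 12.9
0.017 -2.81 13.2
0.016 -2.98 13.6
0.014 3.11 -0.9
0.014 2.89 -0.3
0.014 2.66 0.2
0.015 2.44 0.7
0.016 2.26 1.2
0.014 -2.65 12.9
0.012 -2.84 13.3
0.01 -3.09 13.9
0.01 2.88 -0.3
0.01 2.55 0.5
0.026 -1.03 9.0
0.024 -0.93 8.8
0.03 -1.01 9.0
0.028 -0.93 8.8
0.027 -0.83 8.5
0.033 -0.92 8.7
0.032 -0.84 8.6
```

Call:
drive_tool([
  [0.004, 0.004, 0.003, 0],
  [0, 0.001, 0.001, 0],
  [0, 0, 0, 0],
  [0, 0, 0, 0],
  [0, 0, 0, 0],
  [0, 0, 0, 0],
  [0, 0, 0, 0],
], claw=-1, newtons=55)

```text
t: 6.3
tcp_pos: [0.5453, -0.1181, 0.1613]
orientation: [-0.684, 0.729, 0.001, 0.018]
contact_force: [-0.0, 0.6, 0.2]
width: 0.55
```

```bash
sed -i 's/^    for x in zip.*$/    k=(abs(a)<2)\&(np.hypot(*q.T)>.022);print("pointer n",k.sum(),"number",(9-(a[k]+1.03)\/.42).round(1))/; s/R<.045)/R<.045)/' h.py
python3 - <<'E'
from h import *
from plant import robot
togo(robot.get_obs(),(.5477,-.1184,.163));pointer(robot)
z=np.load("pics/scene0.npz")
class F:
    camera_info=lambda s,n:dict(mtx=z["K"],world_from_camera=z["T"]); get_image=lambda s,n:(z["im"],z["d"])
pointer(F())
E
```

```text
t 6.3 q1,q6 [-0.432  1.179] tcp [ 0.5453 -0.1181  0.1613] tool shift [ 0.0001 -0.0025 -0.0017] yaw -1.635 tilt [ 0.024  0.026 -0.999] F [-0.   0.6  0.2] [-0.27  0.14 -0.04] w 0.55
pointer n 7 number [8.8 9.  8.8 8.5 8.9 8.7 8.6]
pointer n 5 number [9.  8.8 8.8 8.5 8.7]
```

The start image reads 8.8 by the same method, so the sleeve is still at 9. I'll turn by about one and a half numbers with the firmer grip and check.

Call:
drive_tool([
  [0, -0.001, -0.001, -0.08],
  [0, 0, 0, -0.1],
  [0, 0, 0, -0.1],
  [0, 0, 0, -0.1],
  [0, 0, 0, -0.1],
  [0, 0, 0, -0.1],
  [0, 0, 0, -0.1],
])

```text
t: 7.05
tcp_pos: [0.5457, -0.12, 0.1612]
orientation: [0.893, -0.45, 0.003, -0.016]
contact_force: [1.4, -2.6, -0.9]
width: 0.556
```

Run:
```python
from h import *
from plant import robot
togo(robot.get_obs(),(.5477,-.1184,.163));pointer(robot)
```

```text
t 7.05 q1,q6 [-0.434  0.475] tcp [ 0.5457 -0.12    0.1612] tool shift [-0.0001 -0.0026 -0.0017] yaw -0.933 tilt [ 0.021  0.026 -0.999] F [ 1.4 -2.6 -0.9] [ 0.35  0.5  -0.01] w 0.556
pointer n 5 number [7.1 7.1 7.1 7.3 7.1]
```

It holds now: the turn of 0.70 rad should give 7.3, and the measured reading is 7.1 (baseline bias -0.2). The final yaw target is +0.885.

Call:
drive_tool([
  [0, -0.001, -0.001, -0.12],
  [0, 0, 0, -0.12],
  [0, 0, 0, -0.12],
  [0, 0, 0, -0.12],
  [0, 0, 0, -0.12],
  [0, 0, 0, -0.12],
  [0, 0, 0, -0.12],
])

```text
t: 7.8
tcp_pos: [0.5479, -0.1218, 0.1608]
orientation: [0.999, -0.038, 0.008, -0.014]
contact_force: [3.7, 0.3, 0.4]
width: 0.551
```

Run:
```python
from h import *
from plant import robot
togo(robot.get_obs(),(.5477,-.1184,.163));pointer(robot)
```

```text
t 7.8 q1,q6 [-0.435 -0.383] tcp [ 0.5479 -0.1218  0.1608] tool shift [-0.0004 -0.0034 -0.0021] yaw -0.075 tilt [ 0.017  0.027 -0.999] F [3.7 0.3 0.4] [ 0.06  0.89 -0.08] w 0.551
pointer n 5 number [5.4 5.2 5.4 5.3 5.4]
```

Call:
drive_tool([
  [0, -0.001, -0.001, -0.12],
  [0, -0.001, 0, -0.12],
  [0, 0, 0, -0.12],
  [0, 0, 0, -0.12],
  [0, 0, 0, -0.12],
  [0, 0, 0, -0.12],
  [0, 0, 0, -0.12],
  [0, 0, 0, -0.1],
])

```text
t: 8.65
tcp_pos: [0.5509, -0.1207, 0.1609]
orientation: [0.904, 0.426, 0.011, -0.006]
contact_force: [3.9, 2.7, 0.4]
width: 0.55
```

Run:
```python
from h import *
from plant import robot
togo(robot.get_obs(),(.5477,-.1184,.163));pointer(robot)
```

```text
t 8.65 q1,q6 [-0.428 -1.327] tcp [ 0.5509 -0.1207  0.1609] tool shift [-0.0002 -0.0039 -0.0021] yaw 0.881 tilt [ 0.015  0.021 -1.   ] F [3.9 2.7 0.4] [-0.56  0.68 -0.01] w 0.55
pointer n 1 number [3.2]
```

Yaw is 0.881 (target 0.885) and the pointer reads 3.2. Now I'll open and lift straight up.

Call:
drive_tool([
  [0, 0, 0, 0],
  [0, 0, 0, 0],
  [0, 0, 0, 0],
  [0, 0, 0, 0],
], claw=1)

```text
t: 9.1
tcp_pos: [0.5507, -0.1204, 0.1609]
orientation: [0.906, 0.423, 0.012, -0.007]
contact_force: [0.2, 0.0, -0.6]
width: 0.829
```

Call:
drive_tool([
  [0, 0, -0.02, 0],
  [0, 0, -0.03, 0],
  [0, 0, -0.04, 0],
  [0, 0, -0.04, 0],
  [0, 0, 0, 0],
  [0, 0, 0, 0],
])

```text
t: 9.7
tcp_pos: [0.547, -0.124, 0.2943]
orientation: [0.908, 0.419, 0.011, -0.008]
contact_force: [-0.7, 0.7, -0.5]
width: 0.999
```

Run:
```python
from h import *
from plant import robot
togo(robot.get_obs(),(.5477,-.1184,.163));pointer(robot)
im,d=robot.get_image("wrist");s,_=robot.get_image("scene")
cv2.imwrite("pics/w3.png",im[:,:,::-1])
cv2.imwrite("pics/s3.png",cv2.resize(s[100:260,130:430],None,fx=2.6,fy=2.6,interpolation=2)[:,:,::-1])
z=np.load("pics/scene0.npz")["im"];df=cv2.absdiff(z,s).max(2);print((df>40).sum());
```

```text
t 9.7 q1,q6 [-0.437 -1.309] tcp [ 0.547  -0.124   0.2943] tool shift [ 0.0013 -0.0023  0.1314] yaw 0.864 tilt [ 0.012  0.024 -1.   ] F [-0.7  0.7 -0.5] [ 0.   -0.15 -0.04] w 0.999
pointer n 6 number [3.1 3.2 3.2 3.2 3.5 3.5]
18876
```

View pics/w3.png

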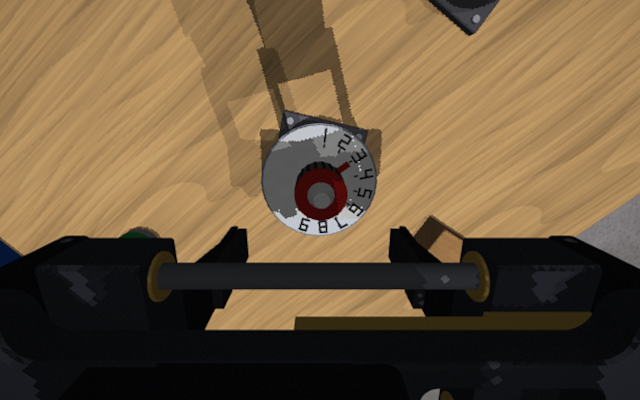

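View pics/s3.png

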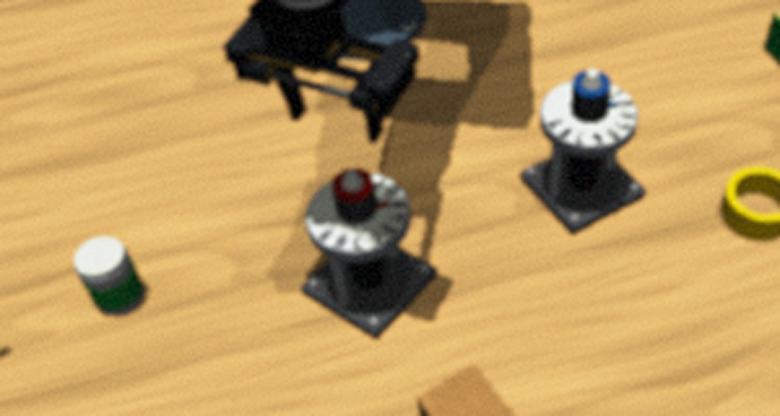

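The wrist view shows the pointer tip at (345,168), aimed at the "3" at (358,156). The scene view shows the gripper well clear, and the blue driver and bystanders untouched.

```bash
python3 -c "
from plant import robot
print(robot.sign_off())"
```

```text
the job is handed in; nothing more can be done
None
```

The red-banded sleeve is now set at 3, turned 2.52 rad anticlockwise from 9. The gripper is open and raised clear, and the job was handed in at about 10 s.

- **Slip on the first try:** the first grip, at 20 N, slipped and left the sleeve at 9. I opened, turned the wrist back and gripped again at 55 N. The pointer then followed the turn.
- **Last checks on red:** the wrist picture shows the pointer aimed at the 3. The scene-camera estimate read 3.1–3.5, a rough figure from only six pixels. The contact force was back to noise level.
- **Other items:** the blue driver, carton, tin and tape look untouched in the last pictures, and the arm never went near them. I did not measure their final positions numerically.
- **Small disagreements:** the overhead and wrist cameras placed the sleeve axis about 1.5 mm apart. The tool drifted by up to 5 mm and 2° of tilt during the turns; I corrected most of the offset but left the tilt.

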